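# Set out the reagents and the covered beaker for the analyser

### The job

Stand the white beaker in the middle of the stirrer's round plate, and only then lay its red-knobbed lid squarely on it so that it closes the beaker. Stand the three bottles centred on the three ringed places of the grey tray: the blue-capped bottle on the place nearest the stirrer, the white-capped bottle on the place farthest from the stirrer, and the amber bottle between them. Leave the green-capped bottle and the orange-lidded jar where they stand, knock nothing over, and let go of everything.

Things in the scene. Friction and masses are not known exactly. Their poses are not given: they have to be found in the camera images.
- blue_bottle: White plastic bottle with a BLUE cap: bottle, 50 mm in diameter up to 56 mm, then a shoulder and a 38 mm cap, 85 mm high in all, about 140 g; stands upright; origin: centre of its underside, z up
- amber_bottle: Brown (amber) bottle with a BLACK cap: bottle, 50 mm in diameter up to 56 mm, then a shoulder and a 38 mm cap, 85 mm high in all, about 140 g; stands upright; origin: centre of its underside, z up
- white_bottle: White plastic bottle with a WHITE cap: bottle, 50 mm in diameter up to 56 mm, then a shoulder and a 38 mm cap, 85 mm high in all, about 140 g; stands upright; origin: centre of its underside, z up
- green_bottle: White plastic bottle with a GREEN cap, not to be moved: bottle, 50 mm in diameter up to 56 mm, then a shoulder and a 38 mm cap, 85 mm high in all, about 140 g; stands upright; origin: centre of its underside, z up
- beaker: Straight-walled white plastic beaker, open at the top, 52 mm outside diameter, 70 mm high, wall 3 mm, about 100 g; origin: centre of its underside, z up
- lid: Lid of the beaker: flat white disc 64 mm in diameter and 5 mm thick with a RED upright knob in its middle, 18 mm in diameter, from 5 to 38 mm above the underside; flat below, it simply lies on the beaker's rim; about 50 g; origin: centre of its underside, z up
- jar: Small brown glass jar with an ORANGE lid, 42 mm in diameter and 42 mm high, loose, not to be moved; origin: centre of its underside, z up
- tray: Grey shallow tray, fixed, 80 mm (its x) by 230 mm (its y, roughly left to right seen from the robot), rim 10 mm high. On its floor three pale round places with dark blue rings, 56 mm in diameter, along its y at -75, 0 and +75 mm. Origin: centre of its underside, z up; bottles stand on its floor, 5 mm above the origin. It lies to the left or right of the stirrer
- stirrer: Magnetic stirrer, fixed to the bench: white box 120 by 120 mm, 36 mm high, with a dark steel round plate 104 mm in diameter in the middle of its top (plate surface 40 mm above the origin) and a black knob on its front. Origin: centre of its underside, z up
Mind the look-alikes: they are no part of the job. What is shaped like the lid but purple or turquoise is not meant.

How it is judged:
On the way, in this order (a step that is already met when the one before it is completed fails the run):
1. the beaker stands upright in the middle of the stirrer's plate, without the lid yet (horizontal distance between beaker and stirrer below 0.015 m and z of beaker in the frame of stirrer between 0.036 and 0.045 m and angle between beaker's own z axis and vertical below 0.08 rad and horizontal distance between lid and beaker above 0.05 m), for 0.2 s.
2. the lid lies on the beaker (horizontal distance between beaker and stirrer below 0.015 m and z of beaker in the frame of stirrer between 0.036 and 0.045 m and angle between each of beaker, lid's own z axis and vertical below 0.08 rad and horizontal distance between lid and beaker below 0.009 m and z of lid in the frame of beaker between 0.066 and 0.074 m), for 0.2 s.
At the end, for the whole second after the job is handed in: Beaker upright within 15 mm of the plate's middle, lid flat on its rim within 9 mm of centre; bottles upright on the tray floor within 12 mm (along and across) of their places: blue nearest the stirrer, amber in the middle, white farthest; all released and at rest (all of step 2 and x of blue_bottle in the frame of tray between -0.012 and 0.012 m and z of blue_bottle in the frame of tray between 0.002 and 0.01 m and angle between each of blue_bottle, amber_bottle, white_bottle's own z axis and vertical below 0.08 rad and x of amber_bottle in the frame of tray between -0.012 and 0.012 m and z of amber_bottle in the frame of tray between 0.002 and 0.01 m and y of amber_bottle in the frame of tray between -0.012 and 0.012 m and x of white_bottle in the frame of tray between -0.012 and 0.012 m and z of white_bottle in the frame of tray between 0.002 and 0.01 m and ((y of stirrer in the frame of tray above 0 m and y of blue_bottle in the frame of tray between 0.063 and 0.087 m and y of white_bottle in the frame of tray between -0.087 and -0.063 m) or (y of stirrer in the frame of tray below 0 m and y of blue_bottle in the frame of tray between -0.087 and -0.063 m and y of white_bottle in the frame of tray between 0.063 and 0.087 m)) and linear speed of each of blue_bottle, amber_bottle, white_bottle, beaker, lid below 0.02 m/s and angular speed of each of blue_bottle, amber_bottle, white_bottle, beaker, lid below 0.2 rad/s); the robot touches nothing.
It fails at once if the green-capped bottle is moved by more than 20 mm (distance of green_bottle from where it was at the start of the episode above 0.02 m).
It fails at once if the orange-lidded jar is moved by more than 20 mm (distance of jar from where it was at the start of the episode above 0.02 m).
It fails at once if a bottle, the beaker, the lid or the jar is tipped over (angle between any of blue_bottle, amber_bottle, white_bottle, beaker, lid, green_bottle, jar's own z axis and vertical above 0.8 rad).
It also fails if it takes over 144 s, if anything falls off the work surface, if the arm or the gripper's body presses on something with over 40 N, if the wrist force passes 120 N, or if a joint passes its speed limit or range.

### The arm

A 7-joint arm with a two-finger parallel gripper is mounted at the origin on the work surface. World frame = base frame: x ahead of the robot, y to its left, z up, the work surface at z = 0. Lengths are in m, angles in rad, forces in N, time in s.
With the tool pointing down it reaches from about 0.425 to 0.875 m from the base axis. Payload 4.7 kg.
Tool frame: the origin (TCP) lies midway between the tips of the shut fingers; the grasp point (between the pads) lies 19 mm behind it; z points along the fingers, y is the line along which they close (so a half turn about z gives the same grasp; the last joint's range is limited). The gripper opens to 87 mm and grips with 3 to 60 N. Pads are 19 mm wide; open, the fingers measure 117 mm over their backs; the gripper's body (75 mm by 190 mm) begins 51 mm behind the grasp point.
Start: joints at [1.351, 0.321, -0.07, 1.45, 0.023, 1.371, -0.057], TCP at [0.151, -0.632, 0.201] pointing down, gripper open.
Joint ranges: [-2.86, 2.86], [-0.3, 2.09], [-1.38, 1.24], [0.06, 2.45], [-1.56, 4.7], [0.09, 2.05], [-2.69, 2.69]. Speed limits (rad/s): [2.57, 2.57, 3.14, 3.14, 3.14, 3.14, 3.14].

### API

Orientations are given as [roll, pitch, yaw] about the fixed x, y, z axes, in that order (R = Rz(yaw) Ry(pitch) Rx(roll)).
In Python, from rig import manip, optics, order gives the robot as it stands. The module is installed in compiled form; this text tells all that it offers.
- The arm moves only by the tool apply_moves, never from a script. Its argument "commands" is a list of rows, each a list of 3 entries, a list of its own where there are three numbers: the shift along the world's x, y, z in a scale on which 1.0 is 1000 mm, then the turn, a rotation vector about the world's x, y, z in normalised numbers (1 is 120 degrees), then the closure, from 0 (fully open) to 1 (shut). A call has 1 to 12 rows; each row is the pose to reach, as a shift and turn from the pose commanded when the call began; what a row does not reach only later rows make up. A row lasts 1/12 s, in which the tool goes at most 41.7 mm and 7.16 degrees, less where a joint would pass 70% of its speed; a pose out of reach is approached as far as the arm can. Shift and turn numbers lie between -1 and 1, and a call with a number outside is refused. A call with a gripper value outside its range is refused whole. The fingers move at their own pace and stop on an object; "squeeze" is the grip in N (left out, the last holds). Time passes only in rows, so rows that repeat a pose let the fingers close. It gives the time, the measured TCP pose, the force, the opening and the grip force at its end, in the units of the state.
- manip.state(): the state, without advancing time (a new reading comes with each control period).
- optics.camera(name): name is "scene" or "side" or "wrist"; returns (picture, depth): 384x512x3 uint8, red, green, blue; 384x512 float32, m along the optical axis (not along the pixel's ray), 0 where there is no reading.
- optics.camera_info(name): a dict with "fx", "fy", "cx", "cy" (pixels), "extrinsics" (4x4, takes a point from camera to world coordinates); the wrist camera has in their place "T_tool_cam" (4x4, takes a point from camera to tool coordinates, whose origin is the TCP and whose axes are the flange's). Camera axes: x right, y down, z forward; pixel columns grow to the right and rows downward; lengths in m; the calibration is good to about 2 mm. A picture is of the moment at which its call begins: read the wrist's pose just before it. camera_info takes no time and is no camera call.
- order.job_done(): hands the job in; it is judged then, once.
The state is a dict: "t": time; "joint_positions": joint angles; "qvel": joint speeds; "joint_efforts": joint torques, N m; "position": TCP position; "ee_rot": TCP orientation; "contact_force": force on the tool from outside, world axes, zero at the start; "wrist_torque": the same for the moment, N m; "opening": opening from 0.0 (shut) to 1.0 (fully open); "gripper_force": force on a finger pad.
Only numpy, scipy, OpenCV 4.12 (cv2) and the standard library are available. Lean on these libraries where they do the work, as an engineer would, in place of code of your own. Each camera call takes 0.05 s, during which the arm holds its last target. There are 200 camera calls.

## Working session

There is one attempt and no reset: what is moved stays moved. The work goes in short steps, Python scripts to look and compute and a tool call to move; the robot and the scene stay as the last step left them, time stands still between calls to the robot, and variables do not carry over. Pictures are saved under pics/ and viewed, at most 14 in all, crops included, and the job is handed in when it is done.

Besides the shell and the picture viewer there is one more tool, called after ">>>" as name([rows], argument=value, ...), one row to a line, values as JSON. apply_moves: Moves the arm, as the interface text tells. Its arguments: {"type":"object","properties":{"commands":{"type":"array","items":{"type":"array"}},"squeeze":{"type":"number"}},"required":["commands"]}

```bash
mkdir -p pics; python3 - <<'E'
from rig import manip, optics
import cv2,numpy as np
print(manip.state())
for n in("scene","side"):
    p,d=optics.camera(n); np.savez(f"{n}0.npz",p=p,d=d); cv2.imwrite(f"pics/{n}0.png",p[:,:,::-1]); i=optics.camera_info(n); print(n,i)
print(optics.camera_info("wrist"))
E
```

```text
{'t': 0.0, 'joint_positions': array([ 1.35108177,  0.32186629, -0.07004435,  1.45170285,  0.02260503,
        1.37083951, -0.05688377]), 'qvel': array([-3.57945502e-05, -2.27284956e-04, -1.87097563e-04, -1.02178576e-03,
        6.85291722e-04, -5.77179566e-04, -1.95276076e-03]), 'joint_efforts': array([ 9.58043483e-05, -4.91291177e+01, -4.03586654e-01, -3.12522483e+01,
       -6.38216618e-02,  4.37113491e-02,  1.62532306e-04]), 'position': array([ 0.1503741 , -0.63172104,  0.19971919]), 'ee_rot': array([-3.13956642e+00,  1.19433211e-04,  2.33824787e-01]), 'contact_force': array([ 0.61806514,  0.10399835, -0.95843795]), 'wrist_torque': array([ 0.0348824 , -0.03173292, -0.02462068]), 'gripper_force': 0.0, 'opening': 0.998825452668372}
scene {'fx': 461.0198876305981, 'fy': 461.0198876305981, 'cx': 248.39922427339425, 'cy': 189.81798681622573, 'extrinsics': array([[-8.60808000e-01,  4.42082008e-01, -2.52137037e-01,
         8.05911403e-01],
       [ 5.08929829e-01,  7.47865550e-01, -4.26248224e-01,
         5.12654689e-01],
       [ 1.27933236e-04, -4.95237940e-01, -8.68757369e-01,
     
[... 235 characters left out ...]
ay([[-0.79992247, -0.33619678,  0.49708729, -0.08107086],
       [-0.59961243,  0.41427627, -0.68471899,  0.68004035],
       [ 0.02426885, -0.84578182, -0.53297667,  0.6090599 ],
       [ 0.        ,  0.        ,  0.        ,  1.        ]])}
{'fx': 287.3899588514774, 'fy': 287.3899588514774, 'cx': 255.47881390745363, 'cy': 190.2462762827927, 'T_tool_cam': array([[-1.77286715e-03, -9.64918525e-01, -2.62543514e-01,
         7.09173710e-02],
       [ 9.99998419e-01, -1.74647508e-03, -3.33880610e-04,
         2.23273227e-03],
       [-1.36358119e-04, -2.62543691e-01,  9.64920096e-01,
        -1.84564238e-01],
       [ 0.00000000e+00,  0.00000000e+00,  0.00000000e+00,
         1.00000000e+00]])}
```

View pics/scene0.png

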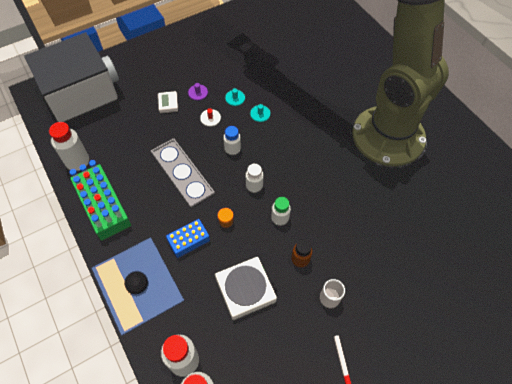

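View pics/side0.png

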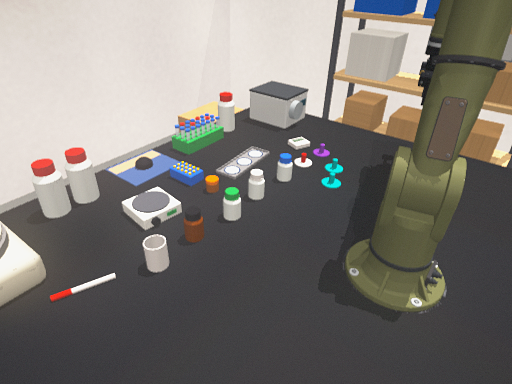

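The scene view shows blue cap (232,132), white cap (254,170), green cap (281,204), amber bottle (302,252), beaker (332,292), stirrer plate (246,286), tray (182,170), red-knob lid (210,116) and jar (225,216). The side view shows the same things: blue (285,160), white (256,178), amber (194,222), beaker (156,252), red lid (303,159), plate (151,203) and tray (243,162).

```bash
cat > h.py <<'E'
import numpy as np,cv2
from scipy.spatial.transform import Rotation as R
from rig import manip,optics
def info(n,st=None):
    i=optics.camera_info(n); K=np.array([[i["fx"],0,i["cx"]],[0,i["fy"],i["cy"]],[0,0,1]])
    if n!="wrist": return K,i["extrinsics"]
    T=np.eye(4); T[:3,:3]=R.from_euler("xyz",st["ee_rot"]).as_matrix(); T[:3,3]=st["position"]
    return K,T@i["T_tool_cam"]
def ray(KE,uv):
    K,E=KE; d=E[:3,:3]@np.linalg.solve(K,[uv[0],uv[1],1.]); return E[:3,3],d/np.linalg.norm(d)
def plane(KE,uv,z):
    o,d=ray(KE,uv); return o+d*(z-o[2])/d[2]
def tri(a,b):   # least-squares meeting point of two rays, and their gap
    (o,d),(p,e)=a,b; s=np.linalg.lstsq(np.c_[d,-e],p-o,rcond=None)[0]
    x,y=o+d*s[0],p+e*s[1]; return (x+y)/2,np.linalg.norm(x-y)
def proj(KE,X):
    K,E=KE; c=np.linalg.inv(E)@np.r_[X,1]; q=K@c[:3]; return q[:2]/q[2]
def cloud(KE,d):
    K,E=KE; v,u=np.indices(d.shape); c=np.stack([(u-K[0,2])/K[0,0]*d,(v-K[1,2])/K[1,1]*d,d],-1)
    return c@E[:3,:3].T+E[:3,3]
def hsv(p): return cv2.cvtColor(p,cv2.COLOR_RGB2HSV)
def blob(m,seed,r):  # contour nearest the seed, within r pixels
    m=m.astype(np.uint8)*255; k=np.zeros_like(m); cv2.circle(k,tuple(int(a) for a in seed),r,255,-1)
    cs=cv2.findContours(m&k,cv2.RETR_EXTERNAL,cv2.CHAIN_APPROX_NONE)[0]
    return max(cs,key=cv2.contourArea)
def shot(n):
    st=manip.state(); p,d=optics.camera(n); return p,d,info(n,st),st
E
python3 - <<'E'
from h import *
S={n:np.load(n+"0.npz") for n in("scene","side")}; KE={n:info(n) for n in S}
C={n:cloud(KE[n],S[n]["d"]) for n in S}; H={n:hsv(S[n]["p"]) for n in S}
print("table",{n:np.round(np.median(C[n][a:a+15,b:b+15,2]),4) for n,a,b in(("scene",330,280),("side",320,230))})
seeds={"blue":((232,131),(285,159)),"white":((254,170),(256,175)),"green":((281,204),(232,193)),"amber":((302,249),(194,214)),"beaker":((332,287),(156,243)),"lidknob":((210,114),(303,156)),"jar":((225,215),(212,181))}
for k,(a,b) in seeds.items():
    o=[]
    for n,s in zip(S,(a,b)):
        P=C[n][s[1]-22:s[1]+22,s[0]-22:s[0]+22].reshape(-1,3); P=P[P[:,2]>.01]
        c=plane(KE[n],s,.05)[:2]; P=P[np.hypot(*(P[:,:2]-c).T)<.05]
        zt=np.percentile(P[:,2],99); T=P[P[:,2]>zt-.005]; o.append((np.round(zt,4),np.round((T[:,:2].min(0)+T[:,:2].max(0))/2,4),np.round(np.ptp(T[:,:2],axis=0),3)))
    print(k,o)
def ell(n,m,s,r):
    c=blob(m,s,r); e=cv2.fitEllipse(c); return e
for k,a,b,f in(("plate",(246,286),(151,203),lambda h:(h[...,2]<130)&(h[...,2]>45)),):
    for n,s in zip(S,(a,b)):
        print(k,n,[np.round(x,1) for x in ell(n,f(H[n]),s,32)],"z",np.median(C[n][s[1]-4:s[1]+4,s[0]-4:s[0]+4,2]))
for n,s in(("scene",(182,170)),("side",(243,162))):
    m=((H[n][...,2]>170)&(H[n][...,1]<40)).astype(np.uint8)*255; k=np.zeros_like(m); cv2.circle(k,s,36,255,-1)
    for c in cv2.findContours(m&k,cv2.RETR_EXTERNAL,cv2.CHAIN_APPROX_NONE)[0]:
        if cv2.contourArea(c)>30:
            e=cv2.fitEllipse(c); u=e[0]; print("place",n,np.round(u,1),np.round(e[1],1),plane(KE[n],u,.005).round(4),"z",C[n][int(u[1]),int(u[0]),2])
    # lid disc
E
```

```text
table {'scene': np.float64(0.0006), 'side': np.float64(0.0027)}
blue [(np.float64(0.0907), array([ 0.4383, -0.2061]), array([0.036, 0.034])), (np.float64(0.09), array([ 0.4369, -0.2107]), array([0.03 , 0.029]))]
white [(np.float64(0.0891), array([ 0.4484, -0.0603]), array([0.036, 0.038])), (np.float64(0.0899), array([ 0.4489, -0.0649]), array([0.029, 0.028]))]
green [(np.float64(0.0896), array([0.4397, 0.066 ]), array([0.036, 0.035])), (np.float64(0.0901), array([0.4389, 0.0599]), array([0.031, 0.03 ]))]
amber [(np.float64(0.0888), array([0.4591, 0.1967]), array([0.037, 0.038])), (np.float64(0.0897), array([0.4568, 0.1963]), array([0.037, 0.037]))]
beaker [(np.float64(0.0735), array([0.4539, 0.3223]), array([0.05 , 0.051])), (np.float64(0.074), array([0.4518, 0.3221]), array([0.054, 0.051]))]
lidknob [(np.float64(0.0448), array([ 0.4414, -0.3375]), array([0.012, 0.01 ])), (np.float64(0.0423), array([ 0.4389, -0.3419]), array([0.015, 0.016]))]
jar [(np.float64(0.048), array([5.763e-01, 5.000e-04]), array([0.04 , 0.039])), (np.float64(0.0472), array([5.739e-01, 5.000e-04]), array([0.043, 0.04 ]))]
plate scene [array([245. , 285.5]), array([38.1, 39.5]), np.float64(84.3)] z 0.041128536298932206
plate side [array([151.4, 204.8]), array([53.5, 61.8]), np.float64(75.2)] z 0.04346244795502968
place scene [183.3 174.8] [26.7 72.9] [ 0.6105 -0.192   0.005 ] z 0.008475776447864458
place side [256.  182.8] [14.8 30.3] [ 0.4868 -0.1168  0.005 ] z 0.06330610433632589
place side [241.9 162.5] [14.7 52.4] [ 0.6094 -0.197   0.005 ] z 0.012145182997146398
```

Units first: shifts go in shares of 1000 mm and turns go in shares of 120 degrees. So 420 mm / 1000 = 0.42, 390 mm / 1000 = 0.39, 1.337 rad / 2.0944 = 0.6384.

>>> apply_moves([
  [[0.03,0.035,0.02],[0,0,0.0573],0],
  [[0.06,0.07,0.04],[0,0,0.1146],0],
  [[0.09,0.105,0.05],[0,0,0.1719],0],
  [[0.12,0.14,0.05],[0,0,0.2292],0],
  [[0.15,0.175,0.05],[0,0,0.2865],0],
  [[0.18,0.21,0.05],[0,0,0.3438],0],
  [[0.21,0.245,0.05],[0,0,0.4011],0],
  [[0.24,0.28,0.05],[0,0,0.4584],0],
  [[0.27,0.315,0.05],[0,0,0.5157],0],
  [[0.3,0.35,0.05],[0,0,0.573],0],
  [[0.335,0.39,0.05],[0,0,0.6303],0],
  [[0.36,0.42,0.05],[0,0,0.6384],0],
])

```text
t: 1.1
position: [0.4712, -0.2575, 0.2507]
ee_rot: [-3.141, 0.0, 1.576]
contact_force: [1.6, -0.4, 0.2]
opening: 1.003
gripper_force: 0.0
```

Converted, 10 mm / 1000 = 0.01.

>>> apply_moves([
  [[0.01,0.01,0],[0,0,0],0],
  [[0.01,0.01,0],[0,0,0],0],
  [[0.01,0.01,0],[0,0,0],0],
  [[0.01,0.01,0],[0,0,0],0],
  [[0.01,0.01,0],[0,0,0],0],
])

```text
t: 1.52
position: [0.4793, -0.251, 0.2505]
ee_rot: [-3.141, 0.0, 1.568]
contact_force: [-0.4, -1.0, 0.5]
opening: 1.003
gripper_force: 0.0
```

```bash
python3 - <<'E'
from h import *
import pickle
s=shot("wrist"); pickle.dump(s,open("w1.pkl","wb")); cv2.imwrite("pics/w1.png",s[0][:,:,::-1]); print(s[3]["t"],s[3]["position"],s[3]["ee_rot"],s[3]["joint_positions"])
E
```

```text
1.5167 [ 0.4792595  -0.25104907  0.25054041] [-3.14068716e+00  3.42288861e-04  1.56764730e+00] [ 0.92735716  0.09798524 -0.52841023  1.63022839  0.05052561  1.42755799
  0.39063536]
```

View pics/w1.png

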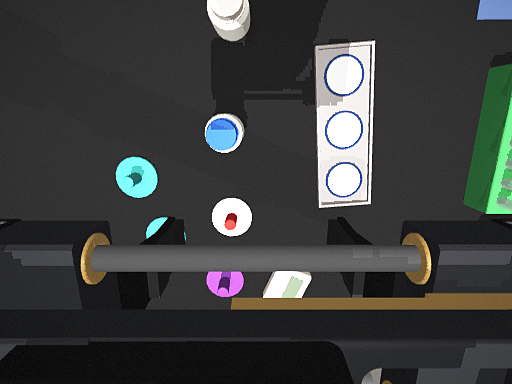

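Wrist view 1 shows tray places at (344,75), (344,130), (344,180), the blue cap at (222,132), and the red-knob lid at (231,217). The white cap is at the top edge (228,8). The decoys are purple (225,281) and turquoise (137,177) and (165,232). In this view, up is +y and right is +x.

Converted, 110 mm / 1000 = 0.11, 80 mm / 1000 = 0.08.

>>> apply_moves([
  [[0,0.04,0],[0,0,0],0],
  [[0,0.08,0],[0,0,0],0],
  [[0,0.11,0],[0,0,0],0],
  [[0,0.11,0],[0,0,0],0],
  [[0,0.11,0],[0,0,0],0],
  [[0,0.11,0],[0,0,0],0],
])

```text
t: 2.07
position: [0.48, -0.1411, 0.251]
ee_rot: [3.142, 0.001, 1.569]
contact_force: [-0.1, 0.1, 0.0]
opening: 0.995
gripper_force: 0.0
```

```bash
python3 - <<'E'
from h import *
import pickle
s=shot("wrist"); pickle.dump(s,open("w2.pkl","wb")); print(s[3]["t"],s[3]["position"])
E
```

```text
2.0667 [ 0.48003962 -0.14108094  0.25097182]
```

Converted, 160 mm / 1000 = 0.16, 120 mm / 1000 = 0.12.

>>> apply_moves([
  [[0,0.04,0],[0,0,0],0],
  [[0,0.08,0],[0,0,0],0],
  [[0,0.12,0],[0,0,0],0],
  [[0,0.16,0],[0,0,0],0],
  [[0,0.16,0],[0,0,0],0],
  [[0,0.16,0],[0,0,0],0],
  [[0,0.16,0],[0,0,0],0],
])

```text
t: 2.7
position: [0.4807, 0.0186, 0.2507]
ee_rot: [-3.141, 0.001, 1.568]
contact_force: [-0.2, -1.1, 0.0]
opening: 1.0
gripper_force: 0.0
```

```bash
python3 - <<'E'
from h import *
import pickle
s=shot("wrist"); pickle.dump(s,open("w3.pkl","wb")); cv2.imwrite("pics/w3.png",s[0][:,:,::-1]); print(s[3]["t"],s[3]["position"])
E
```

```text
2.7 [0.48074146 0.01857    0.25074438]
```

Converted, 140 mm / 1000 = 0.14, 120 mm / 1000 = 0.12.

>>> apply_moves([
  [[0,0.04,0],[0,0,0],0],
  [[0,0.08,0],[0,0,0],0],
  [[0,0.12,0],[0,0,0],0],
  [[0,0.14,0],[0,0,0],0],
  [[0,0.14,0],[0,0,0],0],
  [[0,0.14,0],[0,0,0],0],
  [[0,0.14,0],[0,0,0],0],
])

```text
t: 3.33
position: [0.4813, 0.1578, 0.2505]
ee_rot: [-3.141, 0.001, 1.567]
contact_force: [0.1, -0.4, -0.2]
opening: 1.006
gripper_force: 0.0
```

```bash
python3 - <<'E'
from h import *
import pickle
s=shot("wrist"); pickle.dump(s,open("w4.pkl","wb")); cv2.imwrite("pics/w4.png",s[0][:,:,::-1]); print(s[3]["t"],s[3]["position"],s[3]["ee_rot"])
E
```

```text
3.3333 [0.48129416 0.15778425 0.25045433] [-3.14090296e+00  8.17302068e-04  1.56664869e+00]
```

View pics/w4.png

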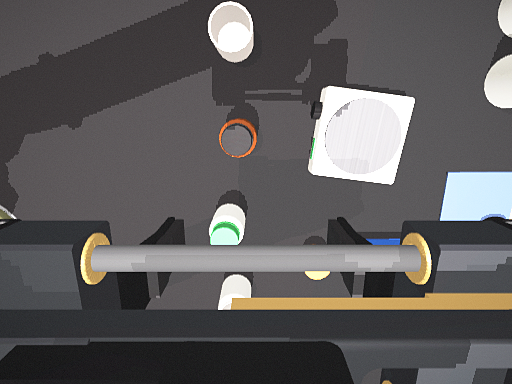

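View pics/w3.png

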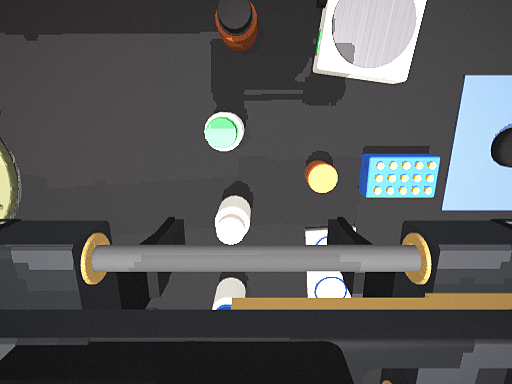

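Wrist view 4 shows the beaker rim at about (231,25), the amber cap (238,139), the plate (363,135) on the stirrer, and the green cap (226,234). View 3 shows green (223,131), white (234,226), jar (321,177), amber (236,12) and part of the plate (374,27).

```bash
python3 - <<'E'
from h import *
import pickle
W={k:pickle.load(open(k+".pkl","rb")) for k in("w1","w2","w3","w4")}
for n in("scene","side"):
    z=np.load(n+"0.npz"); W[n]=(z["p"],z["d"],info(n),None)
C={k:cloud(w[2],w[1]) for k,w in W.items()}
def centre(k,X,ztop,rmax,th=.004):
    P=C[k]; m=(np.hypot(P[...,0]-X[0],P[...,1]-X[1])<rmax)&(abs(P[...,2]-ztop)<th)
    if m.sum()<40: return None
    c=max(cv2.findContours(m.astype(np.uint8),cv2.RETR_EXTERNAL,cv2.CHAIN_APPROX_NONE)[0],key=cv2.contourArea)
    return np.array(cv2.fitEllipse(cv2.convexHull(c))[0]) if len(c)>8 else None
for name,X,zt,r,ks in(("blue",(.437,-.207),.085,.035,("w1","w2","scene")),("white",(.448,-.062),.085,.035,("w2","w3","scene")),("green",(.439,.063),.085,.035,("w3","w4","scene")),("amber",(.458,.196),.085,.035,("w3","w4","scene")),("beaker",(.453,.322),.07,.04,("w4","scene","side")),("lidknob",(.44,-.339),.038,.02,("w1","scene","side")),("jar",(.575,0),.042,.03,("w3","scene"))):
    us={}
    for k in ks:
        P=C[k]; m=np.hypot(P[...,0]-X[0],P[...,1]-X[1])<r
        if m.sum()<50: continue
        z=np.percentile(P[m][:,2],97); u=centre(k,X,z,r+.01)
        if u is not None: us[k]=(u,z)
    print(name,{k:(np.round(u,1),np.round(z,4),plane(W[k][2],u,zt)[:2].round(4)) for k,(u,z) in us.items()})
    kk=list(us)
    for a in range(len(kk)):
        for b in range(a): print("   tri",kk[b],kk[a],*[np.round(v,4) for v in tri(ray(W[kk[a]][2],us[kk[a]][0]),ray(W[kk[b]][2],us[kk[b]][0]))])
# tray rings by dark blue outline
rings={}
for k,sd in(("w1",[(344,75),(344,130),(344,180)]),("w2",[])):
    h=hsv(W[k][0]); m=((h[...,0]>100)&(h[...,0]<130)&(h[...,1]>90)).astype(np.uint8)
    out=[]
    for c in cv2.findContours(m,cv2.RETR_EXTERNAL,cv2.CHAIN_APPROX_NONE)[0]:
        if len(c)>60:
            (u,s,a)=cv2.fitEllipse(c)
            if max(s)/min(s)<1.5 and 25<max(s)<60: out.append(np.array(u)); print(k,"ring",np.round(u,1),np.round(s,1),plane(W[k][2],u,.005)[:2].round(4),"z",np.median(C[k][int(u[1])-4:int(u[1])+4,int(u[0])-4:int(u[0])+4,2]).round(4))
    rings[k]=out
for u in rings["w1"]:
    for v in rings["w2"]:
        if np.hypot(*(plane(W["w1"][2],u,.005)-plane(W["w2"][2],v,.005))[:2])<.03: print("  tri",*[np.round(q,4) for q in tri(ray(W["w1"][2],u),ray(W["w2"][2],v))])
# stirrer: plate by depth level 40mm vs box top 36 is too fine; box-top outline by height and plate by brightness
for k in("w4","w3","scene"):
    P=C[k]; m=(abs(P[...,2]-.04)<.012)&(np.hypot(P[...,0]-.63,P[...,1]-.19)<.11)
    c=max(cv2.findContours(m.astype(np.uint8),cv2.RETR_EXTERNAL,cv2.CHAIN_APPROX_NONE)[0],key=cv2.contourArea)
    rr=cv2.minAreaRect(c); print(k,"box",np.round(rr[0],1),np.round(rr[1],1),plane(W[k][2],rr[0],.038)[:2].round(4),len(c))
    q=np.median(P[m][:,2]); print("  z",q.round(4))
g=cv2.cvtColor(W["w4"][0],cv2.COLOR_RGB2GRAY); print(g[135,305:420:4],g[180,355],g[175,395])
cv2.imwrite("pics/crop.png",cv2.resize(W["w4"][0][75:195,295:425,::-1],None,fx=4,fy=4))
# disc of the lid
for k,f in(("w1",(231,217)),("scene",(210,117))):
    h=hsv(W[k][0]); m=((h[...,2]>150)&(h[...,1]<60))|(((h[...,0]<8)|(h[...,0]>172))&(h[...,1]>120))
    e=cv2.fitEllipse(cv2.convexHull(blob(m,f,26))); print("disc",k,np.round(e[0],1),np.round(e[1],1),plane(W[k][2],e[0],.004)[:2].round(4))
E
```

```text
blue {'w1': (array([120.9, 370.7]), np.float64(0.3936), array([ 0.2721, -0.5609])), 'w2': (array([222.9, 220.3]), np.float64(0.0867), array([ 0.4369, -0.2076])), 'scene': (array([231.2, 130.9]), np.float64(0.0881), array([ 0.4388, -0.2057]))}
   tri w1 w2 [ 0.5175 -0.0505  0.5374] 0.0608
   tri w1 scene [0.7329 0.3238 0.891 ] 0.042
   tri w2 scene [ 0.4361 -0.2106  0.0776] 0.0002
white {'w2': (array([302.2, 449.1]), np.float64(0.4354), array([ 0.5559, -0.617 ])), 'w3': (array([230.2, 230.5]), np.float64(0.0867), array([ 0.4468, -0.0622])), 'scene': (array([254.3, 169.2]), np.float64(0.0883), array([ 0.4485, -0.0599]))}
   tri w2 w3 [0.4727 0.1334 0.5594] 0.0426
   tri w2 scene [0.5167 0.1105 0.4969] 0.1488
   tri w3 scene [ 0.4457 -0.0653  0.0762] 0.0013
green {'w3': (array([123.2, 370.8]), np.float64(0.3938), array([ 0.2773, -0.292 ])), 'w4': (array([223.9, 239.5]), np.float64(0.0867), array([0.4384, 0.0645])), 'scene': (array([281.8, 202.7]), np.float64(0.0879), array([0.4398, 0.0661]))}
   tri w3 w4 [0.5293 0.261  0.5662] 0.0809
   tri w3 scene [0.6113 0.2982 0.6314] 0.0313
   tri
[... 1368 characters left out ...]
7 35.1] [ 0.4269 -0.2388] z 0.0857
w2 ring [337.4 201.2] [31.7 34.6] [ 0.6077 -0.2073] z 0.0067
w2 ring [337.1 153.3] [34.7 37.5] [ 0.602  -0.1321] z 0.0066
  tri [ 0.438  -0.2063  0.0886] 0.0015
  tri [ 0.6072 -0.2067  0.007 ] 0.0001
  tri [ 0.602  -0.132   0.0056] 0.0003
w4 box [359.7 135.4] [98.4 89.6] [0.6227 0.1955] 352
  z 0.0398
w3 box [370.5  34.9] [100.   84.9] [0.6246 0.1801] 337
  z 0.04
scene box [247.3 285.6] [47.7 52.2] [0.6239 0.1999] 174
  z 0.039
[ 94  91 105 239 255 173 242 237 240 244 240 240 241 237 238 241 243 240
 246 239 240 238 240 242 255 255  91  88  91] 73 213
disc w1 [231.4 216.6] [38.1 40.1] [ 0.4397 -0.3423]
disc scene [210.  116.8] [17.5 20.2] [ 0.4412 -0.3422]
```

View pics/crop.png

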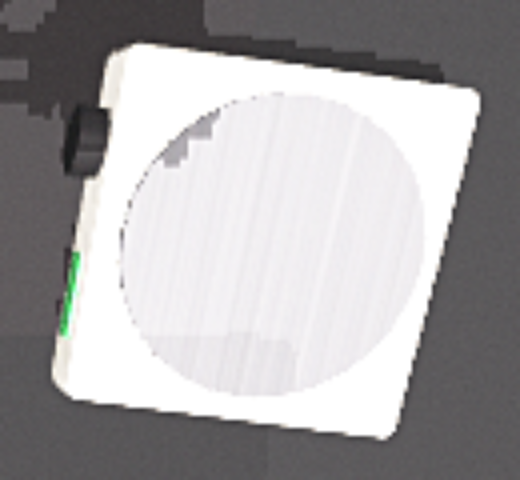

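The crop shows the plate spanning x 120–425 and y 92–397, so its centre is at full-image (363.1,136.1) in view 4.

```bash
python3 - <<'E'
from h import *
import pickle
w=pickle.load(open("w4.pkl","rb")); K=info("scene"); p=np.load("scene0.npz")["p"]
a=plane(w[2],(363.1,136.1),.04); print(a.round(4))
g=cv2.cvtColor(p,cv2.COLOR_RGB2GRAY)
e=cv2.fitEllipse(blob((g<130)&(g>30)&(hsv(p)[...,1]<60),(245.5,285.5),23)); print(e,plane(K,e[0],.04)); print(tri(ray(w[2],(363.1,136.1)),ray(K,e[0])))
g3=pickle.load(open("w3.pkl","rb")); K3=g3[2]; print([plane(K3,u,.04).round(4) for u in((332,25),(416,25))])
E
```

```text
[0.6266 0.1947 0.04  ]
((245.01629638671875, 285.5270080566406), (38.235443115234375, 39.49254608154297), 85.77565002441406) [0.62915693 0.19742688 0.04      ]
(array([0.6284657 , 0.194969  , 0.03404443]), np.float64(0.0015924823251346404))
[array([0.5753, 0.1909, 0.04  ]), array([0.6787, 0.1904, 0.04  ])]
```

>>> apply_moves([
  [[-0.007,0.04,0],[0,0,0],0],
  [[-0.014,0.08,0],[0,0,0],0],
  [[-0.021,0.12,0],[0,0,0],0],
  [[-0.028,0.155,-0.01],[0,0,0],0],
  [[-0.028,0.163,-0.045],[0,0,0],0],
  [[-0.028,0.163,-0.08],[0,0,0],0],
  [[-0.028,0.163,-0.11],[0,0,0],0],
  [[-0.028,0.163,-0.11],[0,0,0],0],
  [[-0.028,0.163,-0.11],[0,0,0],0],
])

```text
t: 4.13
position: [0.4528, 0.3213, 0.1398]
ee_rot: [-3.139, 0.002, 1.568]
contact_force: [0.1, 0.0, 0.5]
opening: 1.0
gripper_force: 0.0
```

Converted, -110 mm / 1000 = -0.11, -105 mm / 1000 = -0.105.

>>> apply_moves([
  [[0,0,-0.03],[0,0,0],0],
  [[0,0,-0.06],[0,0,0],0],
  [[0,0,-0.085],[0,0,0],0],
  [[0,0,-0.105],[0,0,0],0],
  [[0,0,-0.11],[0,0,0],0],
  [[0,0,-0.11],[0,0,0],0.5],
  [[0,0,-0.11],[0,0,0],0.6],
  [[0,0,-0.11],[0,0,0],0.6],
  [[0,0,-0.11],[0,0,0],0.6],
  [[0,0,-0.11],[0,0,0],0.6],
], squeeze=15)

```text
t: 4.97
position: [0.4535, 0.3242, 0.0322]
ee_rot: [3.139, -0.001, 1.57]
contact_force: [-0.0, 0.4, 0.9]
opening: 0.703
gripper_force: 0.0
```

>>> apply_moves([
  [[0,0,0],[0,0,0],0.8],
  [[0,0,0],[0,0,0],0.8],
  [[0,0,0],[0,0,0],0.8],
  [[0,0,0],[0,0,0],0.8],
  [[0,0,0],[0,0,0],0.8],
  [[0,0,0],[0,0,0],0.8],
  [[0,0,0],[0,0,0],0.8],
  [[0,0,0],[0,0,0],0.8],
], squeeze=15)

```text
t: 5.63
position: [0.4529, 0.3239, 0.0315]
ee_rot: [3.141, -0.0, 1.571]
contact_force: [-1.2, -1.0, 6.4]
opening: 0.598
gripper_force: 15.0
```

>>> apply_moves([
  [[0,0,0.015],[0,0,0],0.8],
  [[0,0,0.04],[0,0,0],0.8],
  [[0,0,0.07],[0,0,0],0.8],
  [[0,0,0.1],[0,0,0],0.8],
  [[0,0,0.12],[0,0,0],0.8],
  [[0.022,-0.016,0.12],[0,0,0],0.8],
  [[0.05,-0.036,0.12],[0,0,0],0.8],
  [[0.08,-0.058,0.12],[0,0,0],0.8],
  [[0.11,-0.08,0.12],[0,0,0],0.8],
  [[0.14,-0.102,0.12],[0,0,0],0.8],
  [[0.162,-0.118,0.12],[0,0,0],0.8],
  [[0.174,-0.126,0.12],[0,0,0],0.8],
])

```text
t: 6.63
position: [0.6295, 0.1932, 0.1506]
ee_rot: [3.141, 0.001, 1.565]
contact_force: [-0.6, -0.1, -0.4]
opening: 0.599
gripper_force: 15.0
```

>>> apply_moves([
  [[0,0,0],[0,0,0],0.8],
  [[0,0,0],[0,0,0],0.8],
  [[0,0,0],[0,0,0],0.8],
  [[0,0,0],[0,0,0],0.8],
])

```text
t: 6.97
position: [0.6247, 0.2002, 0.1514]
ee_rot: [-3.141, -0.001, 1.575]
contact_force: [-1.7, -0.4, 0.1]
opening: 0.598
gripper_force: 15.0
```

```bash
python3 - <<'E'
from h import *
import pickle
s=shot("wrist"); pickle.dump(s,open("w5.pkl","wb")); p=shot("side"); pickle.dump(p,open("s5.pkl","wb"))
cv2.imwrite("pics/w5.png",np.hstack([s[0][100:,100:400,::-1],p[0][80:364,80:300,::-1]])); print(s[3]["position"],s[3]["ee_rot"])
E
```

```text
[0.62473239 0.20018818 0.15138688] [-3.14131680e+00 -6.65924774e-04  1.57458878e+00]
```

View pics/w5.png

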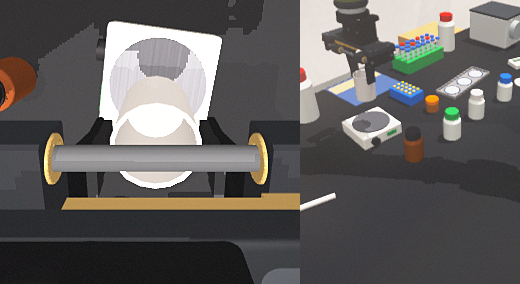

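The beaker is held upright above the plate; in the wrist half its rim is near crop (155,150), and the side half shows it hanging vertical at (365,80).

Converted, -75 mm / 1000 = -0.075, -70 mm / 1000 = -0.07.

>>> apply_moves([
  [[0.002,-0.003,-0.02],[0,0,0],0.8],
  [[0.002,-0.003,-0.045],[0,0,0],0.8],
  [[0.002,-0.003,-0.062],[0,0,0],0.8],
  [[0.002,-0.003,-0.07],[0,0,0],0.8],
  [[0.002,-0.003,-0.075],[0,0,0],0.8],
  [[0.002,-0.003,-0.075],[0,0,0],0.8],
  [[0.002,-0.003,-0.075],[0,0,0],0.8],
  [[0.002,-0.003,-0.075],[0,0,0],0.8],
])

```text
t: 7.73
position: [0.6293, 0.1954, 0.0773]
ee_rot: [3.139, -0.001, 1.571]
contact_force: [-0.1, -0.3, -0.7]
opening: 0.599
gripper_force: 15.0
```

Converted, -5 mm / 1000 = -0.005, -4 mm / 1000 = -0.004.

>>> apply_moves([
  [[-0.002,0.001,-0.002],[0,0,0],0.8],
  [[-0.002,0.001,-0.004],[0,0,0],0.8],
  [[-0.002,0.001,-0.005],[0,0,0],0.8],
  [[-0.002,0.001,-0.005],[0,0,0],0.8],
  [[-0.002,0.001,-0.005],[0,0,0],0.8],
  [[-0.002,0.001,-0.005],[0,0,0],0.8],
])

```text
t: 8.23
position: [0.6265, 0.1961, 0.0716]
ee_rot: [3.141, -0.0, 1.571]
contact_force: [-0.9, 0.3, 4.6]
opening: 0.598
gripper_force: 15.0
```

Touching (about 5 N upward). I'll release it and go straight up.

Converted, 180 mm / 1000 = 0.18, 150 mm / 1000 = 0.15.

>>> apply_moves([
  [[0,0,0],[0,0,0],0.3],
  [[0,0,0],[0,0,0],0],
  [[0,0,0],[0,0,0],0],
  [[0,0,0],[0,0,0],0],
  [[0,0,0],[0,0,0],0],
  [[0,0,0],[0,0,0],0],
  [[0,0,0],[0,0,0],0],
  [[0,0,0.03],[0,0,0],0],
  [[0,0,0.07],[0,0,0],0],
  [[0,0,0.11],[0,0,0],0],
  [[0,0,0.15],[0,0,0],0],
  [[0,-0.04,0.18],[0,0,0],0],
])

```text
t: 9.23
position: [0.6251, 0.1719, 0.251]
ee_rot: [3.137, -0.008, 1.583]
contact_force: [-0.6, 1.9, 0.7]
opening: 0.998
gripper_force: 0.0
```

Converted, -60 mm / 1000 = -0.06, -40 mm / 1000 = -0.04.

>>> apply_moves([
  [[0,-0.04,0],[0,0,0],0],
  [[-0.01,-0.06,0],[0,0,0],0],
  [[-0.01,-0.06,0],[0,0,0],0],
  [[-0.01,-0.06,0],[0,0,0],0],
  [[-0.01,-0.06,0],[0,0,0],0],
  [[-0.01,-0.06,0],[0,0,0],0],
])

```text
t: 9.73
position: [0.6162, 0.1044, 0.2458]
ee_rot: [-3.142, -0.001, 1.573]
contact_force: [1.0, 0.7, -0.5]
opening: 1.004
gripper_force: 0.0
```

```bash
cat > m.py <<'E'
from h import *
def top(k,s,X,z,r=.04,th=.005):   # top disc at height z near X: contour centre cast onto plane z
    P=cloud(s[2],s[1]); m=(np.hypot(P[...,0]-X[0],P[...,1]-X[1])<r)&(abs(P[...,2]-z)<th)
    if m.sum()<30: return k,None
    c=max(cv2.findContours(m.astype(np.uint8),cv2.RETR_EXTERNAL,cv2.CHAIN_APPROX_NONE)[0],key=cv2.contourArea)
    e=cv2.fitEllipse(cv2.convexHull(c)); return k,np.round(e[0],1),np.round(e[1],1),plane(s[2],e[0],z)[:2].round(4),np.median(P[m][:,2]).round(4)
E
python3 - <<'E'
from m import *
for k in("wrist","scene","side"):
    s=shot(k)
    if k=="wrist": print(s[3]["t"],s[3]["position"],s[3]["ee_rot"]); cv2.imwrite("pics/w6.png",s[0][:,:,::-1])
    print(top(k,s,(.627,.195),.11))
E
```

```text
9.7333 [0.61619286 0.10437282 0.24583245] [-3.14152785e+00 -1.02009984e-03  1.57339185e+00]
('wrist', array([265.3,  93.3]), array([48.4, 50.9]), array([0.6261, 0.193 ]), np.float64(0.1105))
('scene', array([245.1, 275.2]), array([21.4, 21.7]), array([0.6275, 0.1956]), np.float64(0.1099))
('side', array([147.8, 180.2]), array([12.6, 20.2]), array([0.6236, 0.196 ]), np.float64(0.1106))
```

View pics/w6.png

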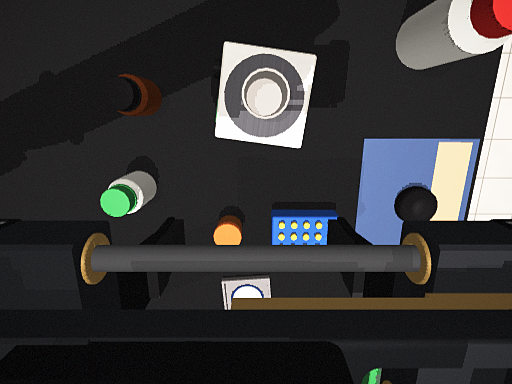

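The beaker stands upright inside the plate (rim at (265,93), plate around it).

Converted, -436 mm / 1000 = -0.436, -400 mm / 1000 = -0.4.

>>> apply_moves([
  [[-0.01,-0.026,0],[0,0,0],0.5],
  [[-0.024,-0.062,0],[0,0,0],0.5],
  [[-0.039,-0.098,-0.005],[0,0,0],0.5],
  [[-0.054,-0.136,-0.01],[0,0,0],0.5],
  [[-0.069,-0.174,-0.015],[0,0,0],0.5],
  [[-0.084,-0.212,-0.02],[0,0,0],0.5],
  [[-0.099,-0.25,-0.025],[0,0,0],0.5],
  [[-0.114,-0.288,-0.03],[0,0,0],0.5],
  [[-0.129,-0.326,-0.035],[0,0,0],0.5],
  [[-0.144,-0.364,-0.04],[0,0,0],0.5],
  [[-0.158,-0.4,-0.045],[0,0,0],0.5],
  [[-0.172,-0.436,-0.046],[0,0,0],0.5],
])

```text
t: 10.88
position: [0.4436, -0.3345, 0.1991]
ee_rot: [-3.141, -0.0, 1.572]
contact_force: [0.4, -0.3, 0.2]
opening: 0.503
gripper_force: 0.0
```

>>> apply_moves([
  [[-0.002,-0.005,-0.05],[0,0,0],0.5],
  [[-0.002,-0.005,-0.08],[0,0,0],0.5],
  [[-0.002,-0.005,-0.08],[0,0,0],0.5],
  [[-0.002,-0.005,-0.08],[0,0,0],0.5],
  [[-0.002,-0.005,-0.08],[0,0,0],0.5],
])

```text
t: 11.3
position: [0.4444, -0.338, 0.1218]
ee_rot: [3.14, 0.001, 1.573]
contact_force: [0.9, -0.7, 0.4]
opening: 0.499
gripper_force: 0.0
```

Converted, -107 mm / 1000 = -0.107, -100 mm / 1000 = -0.1.

>>> apply_moves([
  [[-0.002,-0.002,-0.03],[0,0,0],0.5],
  [[-0.004,-0.004,-0.06],[0,0,0],0.5],
  [[-0.004,-0.004,-0.085],[0,0,0],0.5],
  [[-0.004,-0.004,-0.1],[0,0,0],0.5],
  [[-0.004,-0.004,-0.107],[0,0,0],0.5],
  [[-0.004,-0.004,-0.107],[0,0,0],0.5],
  [[-0.004,-0.004,-0.107],[0,0,0],0.5],
  [[-0.004,-0.004,-0.107],[0,0,0],0.5],
])

```text
t: 11.97
position: [0.4403, -0.3435, 0.0152]
ee_rot: [3.139, 0.003, 1.571]
contact_force: [0.8, 0.9, 0.6]
opening: 0.5
gripper_force: 0.0
```

>>> apply_moves([
  [[0,0,0],[0,0,0],1],
  [[0,0,0],[0,0,0],1],
  [[0,0,0],[0,0,0],1],
  [[0,0,0],[0,0,0],1],
  [[0,0,0],[0,0,0],1],
  [[0,0,0],[0,0,0],1],
  [[0,0,0],[0,0,0],1],
  [[0,0,0],[0,0,0],1],
  [[0,0,0],[0,0,0],1],
  [[0,0,0],[0,0,0],1],
], squeeze=20)

```text
t: 12.8
position: [0.4387, -0.3427, 0.0131]
ee_rot: [3.141, 0.0, 1.571]
contact_force: [-0.5, -0.3, 3.0]
opening: 0.187
gripper_force: 20.0
```

Converted, 187 mm / 1000 = 0.187, 185 mm / 1000 = 0.185.

>>> apply_moves([
  [[0,0,0.01],[0,0,0],1],
  [[0,0,0.035],[0,0,0],1],
  [[0,0,0.07],[0,0,0],1],
  [[0,0,0.105],[0,0,0],1],
  [[0,0,0.14],[0,0,0],1],
  [[0,0,0.17],[0,0,0],1],
  [[0.005,0.014,0.185],[0,0,0],1],
  [[0.014,0.04,0.187],[0,0,0],1],
  [[0.024,0.07,0.187],[0,0,0],1],
  [[0.035,0.1,0.187],[0,0,0],1],
  [[0.046,0.132,0.187],[0,0,0],1],
  [[0.057,0.164,0.187],[0,0,0],1],
])

```text
t: 13.8
position: [0.4954, -0.1771, 0.2002]
ee_rot: [-3.141, 0.001, 1.57]
contact_force: [1.1, 0.6, -0.9]
opening: 0.188
gripper_force: 20.0
```

Converted, 355 mm / 1000 = 0.355, 340 mm / 1000 = 0.34.

>>> apply_moves([
  [[0.011,0.032,0],[0,0,0],1],
  [[0.022,0.064,0],[0,0,0],1],
  [[0.033,0.096,0],[0,0,0],1],
  [[0.044,0.128,0],[0,0,0],1],
  [[0.055,0.16,0],[0,0,0],1],
  [[0.066,0.192,0],[0,0,0],1],
  [[0.077,0.224,0],[0,0,0],1],
  [[0.088,0.256,0],[0,0,0],1],
  [[0.099,0.288,0],[0,0,0],1],
  [[0.109,0.318,0],[0,0,0],1],
  [[0.118,0.34,0],[0,0,0],1],
  [[0.124,0.355,0],[0,0,0],1],
])

```text
t: 14.8
position: [0.619, 0.18, 0.1999]
ee_rot: [-3.141, -0.002, 1.574]
contact_force: [-0.4, -0.2, 0.1]
opening: 0.181
gripper_force: 20.0
```

Converted, 10 mm / 1000 = 0.01, 3 mm / 1000 = 0.003.

>>> apply_moves([
  [[0.003,0.01,0],[0,0,0],1],
  [[0.003,0.01,0],[0,0,0],1],
  [[0.003,0.01,0],[0,0,0],1],
  [[0.003,0.01,0],[0,0,0],1],
  [[0.003,0.01,0],[0,0,0],1],
  [[0.003,0.01,0],[0,0,0],1],
])

```text
t: 15.3
position: [0.6227, 0.1846, 0.2]
ee_rot: [3.141, 0.001, 1.569]
contact_force: [0.1, 0.1, -1.6]
opening: 0.184
gripper_force: 20.0
```

```bash
python3 - <<'E'
from m import *
c=[]
for k in("wrist","scene","side"):
    s=shot(k)
    if k=="wrist": print(s[3]["t"],s[3]["position"],s[3]["ee_rot"],s[3]["opening"])
    z=s[3]["position"][2]-.013+.005; print(top(k,s,s[3]["position"][:2],z,.05,.006))
    c.append(s[0])
cv2.imwrite("pics/w7.png",np.hstack([c[0][100:350,100:400,::-1],cv2.resize(c[2][110:235,80:210,::-1],None,fx=2,fy=2)]))
E
```

```text
15.3 [0.62269958 0.18459728 0.200032  ] [3.14128357e+00 1.08270486e-03 1.56856294e+00] 0.18444609957725236
('wrist', array([255.3, 211.1]), array([85.4, 89. ]), array([0.6224, 0.1861]), np.float64(0.1926))
('scene', array([244.6, 259.2]), array([27.1, 28.2]), array([0.6237, 0.1881]), np.float64(0.1925))
('side', array([146.7, 151.9]), array([12.1, 25.8]), array([0.6224, 0.1864]), np.float64(0.1949))
```

View pics/w7.png

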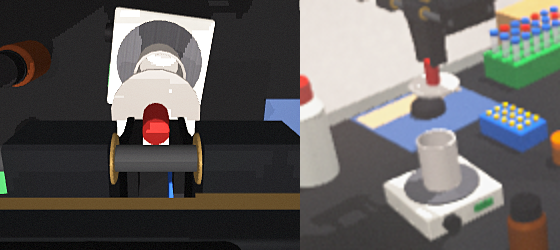

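The lid is held level by its red knob, with the beaker below it. Both cameras say it must go +4 mm in x and +7 mm in y.

Converted, -70 mm / 1000 = -0.07, -65 mm / 1000 = -0.065.

>>> apply_moves([
  [[0.002,0.004,-0.005],[0,0,0],1],
  [[0.004,0.007,-0.02],[0,0,0],1],
  [[0.004,0.007,-0.04],[0,0,0],1],
  [[0.004,0.007,-0.055],[0,0,0],1],
  [[0.004,0.007,-0.065],[0,0,0],1],
  [[0.004,0.007,-0.07],[0,0,0],1],
  [[0.004,0.007,-0.07],[0,0,0],1],
  [[0.004,0.007,-0.07],[0,0,0],1],
  [[0.004,0.007,-0.07],[0,0,0],1],
])

```text
t: 16.2
position: [0.6271, 0.1939, 0.1308]
ee_rot: [3.14, -0.001, 1.571]
contact_force: [-0.4, 0.2, -0.8]
opening: 0.184
gripper_force: 20.0
```

```bash
python3 - <<'E'
from m import *
for k in("wrist","scene","side"):
    s=shot(k)
    z=s[3]["position"][2]-.013+.005; print(s[3]["position"],top(k,s,s[3]["position"][:2],z,.05,.006))
E
```

```text
[0.6270553  0.19390007 0.13081049] ('wrist', array([255.3, 211.1]), array([85.4, 88.9]), array([0.6267, 0.1954]), np.float64(0.1234))
[0.62713442 0.19385845 0.13096426] ('scene', array([245.6, 275.1]), array([23.1, 26.3]), array([0.6285, 0.2   ]), np.float64(0.1233))
[0.62709946 0.19376493 0.13092774] ('side', array([146.6, 175.5]), array([12.9, 24.9]), array([0.627 , 0.1948]), np.float64(0.1259))
```

Converted, -7 mm / 1000 = -0.007, -6 mm / 1000 = -0.006.

>>> apply_moves([
  [[-0.001,-0.002,-0.002],[0,0,0],1],
  [[-0.001,-0.002,-0.004],[0,0,0],1],
  [[-0.001,-0.002,-0.006],[0,0,0],1],
  [[-0.001,-0.002,-0.007],[0,0,0],1],
  [[-0.001,-0.002,-0.007],[0,0,0],1],
  [[-0.001,-0.002,-0.007],[0,0,0],1],
])

```text
t: 16.85
position: [0.6257, 0.1913, 0.1232]
ee_rot: [3.141, 0.0, 1.571]
contact_force: [-2.0, -0.4, 2.7]
opening: 0.184
gripper_force: 20.0
```

>>> apply_moves([
  [[0,0,0],[0,0,0],0.6],
  [[0,0,0],[0,0,0],0.4],
  [[0,0,0],[0,0,0],0.4],
  [[0,0,0],[0,0,0],0.4],
  [[0,0,0],[0,0,0],0.4],
  [[0,0,0],[0,0,0],0.4],
  [[0,0,0.025],[0,0,0],0.4],
  [[0,0,0.06],[0,0,0],0.4],
  [[0,0,0.09],[0,0,0],0.4],
  [[-0.005,-0.02,0.11],[0,0,0],0.4],
  [[-0.015,-0.05,0.11],[0,0,0],0],
  [[-0.025,-0.075,0.11],[0,0,0],0],
])

```text
t: 17.85
position: [0.6011, 0.1163, 0.2345]
ee_rot: [3.139, -0.0, 1.572]
contact_force: [0.8, -1.7, 0.4]
opening: 0.681
gripper_force: 0.0
```

Converted, -10 mm / 1000 = -0.01, -5 mm / 1000 = -0.005.

>>> apply_moves([
  [[-0.005,-0.01,0],[0,0,0],0],
  [[-0.005,-0.01,0],[0,0,0],0],
  [[-0.005,-0.01,0],[0,0,0],0],
  [[-0.005,-0.01,0],[0,0,0],0],
  [[-0.005,-0.01,0],[0,0,0],0],
])

```text
t: 18.27
position: [0.5955, 0.1082, 0.2329]
ee_rot: [3.141, -0.001, 1.573]
contact_force: [1.0, 0.7, -0.7]
opening: 0.979
gripper_force: 0.0
```

```bash
python3 - <<'E'
from m import *
for k in("wrist","scene","side"):
    s=shot(k)
    if k=="wrist": print(s[3]["position"]); cv2.imwrite("pics/w8.png",s[0][:,:,::-1])
    print(top(k,s,(.627,.195),.115,.05,.006)); print("blue",top(k,s,(.437,-.207),.085)); print("white",top(k,s,(.447,-.062),.085)); print("amber",top(k,s,(.458,.195),.085))
E
```

```text
[0.59546264 0.10822447 0.23289659]
('wrist', array([285.4,  97.6]), array([62.9, 66.4]), array([0.6251, 0.1917]), np.float64(0.1157))
blue ('wrist', None)
white ('wrist', array([153.4, 303.2]), array([ 7.1, 17.5]), array([ 0.4582, -0.0698]), np.float64(0.086))
amber ('wrist', array([131.6,  96.2]), array([33.5, 37.9]), array([0.4585, 0.1944]), np.float64(0.0858))
('scene', array([245. , 273.6]), array([26.1, 26.9]), array([0.6265, 0.1936]), np.float64(0.1155))
blue ('scene', None)
white ('scene', None)
amber ('scene', array([303.4, 246. ]), array([14.2, 15.1]), array([0.4594, 0.1968]), np.float64(0.0857))
('side', array([148.1, 178.2]), array([13.2, 24.8]), array([0.6244, 0.1934]), np.float64(0.1181))
blue ('side', array([285.4, 156.3]), array([ 7.7, 11.8]), array([ 0.4348, -0.2036]), np.float64(0.0878))
white ('side', array([256.4, 172.5]), array([ 8.9, 11.9]), array([ 0.4456, -0.0592]), np.float64(0.0876))
amber ('side', array([192.3, 210.8]), array([11.2, 15.2]), array([0.4562, 0.1967]), np.float64(0.0876))
```

View pics/w8.png

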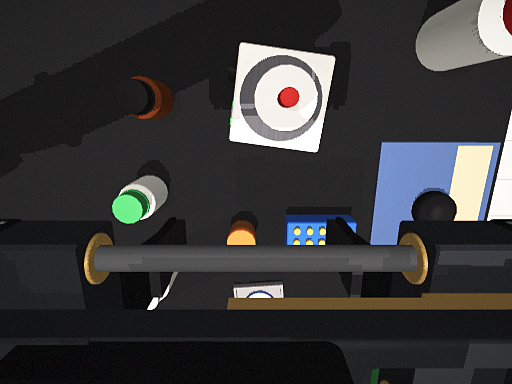

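The lid lies on the beaker, centred within about 2 mm (knob at (288,97)). Next is the amber bottle at (.458,.195).

Converted, -137 mm / 1000 = -0.137, -120 mm / 1000 = -0.12.

>>> apply_moves([
  [[-0.025,0.016,0],[0,0,0],0],
  [[-0.055,0.035,0],[0,0,0],0],
  [[-0.09,0.057,-0.01],[0,0,0],0],
  [[-0.12,0.076,-0.025],[0,0,0],0],
  [[-0.137,0.087,-0.05],[0,0,0],0],
  [[-0.137,0.087,-0.08],[0,0,0],0],
  [[-0.137,0.087,-0.105],[0,0,0],0],
  [[-0.137,0.087,-0.11],[0,0,0],0],
  [[-0.137,0.087,-0.11],[0,0,0],0],
  [[-0.137,0.087,-0.11],[0,0,0],0],
])

```text
t: 19.25
position: [0.459, 0.1942, 0.1238]
ee_rot: [3.141, -0.001, 1.571]
contact_force: [0.5, 0.2, 0.0]
opening: 1.002
gripper_force: 0.0
```

Converted, -96 mm / 1000 = -0.096, -94 mm / 1000 = -0.094.

>>> apply_moves([
  [[-0.001,0.001,-0.03],[0,0,0],0],
  [[-0.001,0.001,-0.06],[0,0,0],0],
  [[-0.001,0.001,-0.083],[0,0,0],0],
  [[-0.001,0.001,-0.094],[0,0,0],0],
  [[-0.001,0.001,-0.096],[0,0,0],0],
  [[-0.001,0.001,-0.096],[0,0,0],0],
  [[-0.001,0.001,-0.096],[0,0,0],0],
])

```text
t: 19.83
position: [0.4591, 0.1952, 0.0286]
ee_rot: [3.139, -0.001, 1.571]
contact_force: [0.2, -0.1, -0.3]
opening: 0.998
gripper_force: 0.0
```

>>> apply_moves([
  [[0,0,0],[0,0,0],0.8],
  [[0,0,0],[0,0,0],0.8],
  [[0,0,0],[0,0,0],0.8],
  [[0,0,0],[0,0,0],0.8],
  [[0,0,0],[0,0,0],0.8],
  [[0,0,0],[0,0,0],0.8],
  [[0,0,0],[0,0,0],0.8],
  [[0,0,0],[0,0,0],0.8],
  [[0,0,0],[0,0,0],0.8],
  [[0,0,0],[0,0,0],0.8],
], squeeze=20)

```text
t: 20.67
position: [0.4576, 0.1944, 0.0269]
ee_rot: [3.141, 0.0, 1.571]
contact_force: [0.9, -0.2, 0.3]
opening: 0.56
gripper_force: 20.0
```

Converted, -205 mm / 1000 = -0.205, 150 mm / 1000 = 0.15.

>>> apply_moves([
  [[0,0,0.015],[0,0,0],0.8],
  [[0,0,0.045],[0,0,0],0.8],
  [[0,0,0.08],[0,0,0],0.8],
  [[0,0,0.115],[0,0,0],0.8],
  [[0,0,0.14],[0,0,0],0.8],
  [[0.006,-0.015,0.15],[0,0,0],0.8],
  [[0.017,-0.045,0.15],[0,0,0],0.8],
  [[0.029,-0.077,0.15],[0,0,0],0.8],
  [[0.041,-0.109,0.15],[0,0,0],0.8],
  [[0.053,-0.141,0.15],[0,0,0],0.8],
  [[0.065,-0.173,0.15],[0,0,0],0.8],
  [[0.077,-0.205,0.15],[0,0,0],0.8],
])

```text
t: 21.67
position: [0.5344, -0.0123, 0.1765]
ee_rot: [-3.141, 0.0, 1.571]
contact_force: [0.7, 0.6, -0.7]
opening: 0.559
gripper_force: 20.0
```

Converted, -196 mm / 1000 = -0.196, -186 mm / 1000 = -0.186.

>>> apply_moves([
  [[0.012,-0.032,0],[0,0,0],0.8],
  [[0.024,-0.064,0],[0,0,0],0.8],
  [[0.036,-0.096,0],[0,0,0],0.8],
  [[0.048,-0.128,0],[0,0,0],0.8],
  [[0.06,-0.16,0],[0,0,0],0.8],
  [[0.07,-0.186,0],[0,0,0],0.8],
  [[0.073,-0.196,0],[0,0,0],0.8],
  [[0.073,-0.196,0],[0,0,0],0.8],
  [[0.073,-0.196,0],[0,0,0],0.8],
  [[0.073,-0.196,0],[0,0,0],0.8],
])

```text
t: 22.5
position: [0.6073, -0.2037, 0.1768]
ee_rot: [-3.141, -0.002, 1.574]
contact_force: [0.2, 0.5, -1.3]
opening: 0.563
gripper_force: 20.0
```

```bash
python3 - <<'E'
from m import *
for k in("wrist","scene","side"):
    s=shot(k); P=s[3]["position"]; print(P,top(k,s,P[:2],P[2]-.027+.085,.035,.006))
E
```

```text
[ 0.60730673 -0.20373679  0.17679128] ('wrist', array([255.3, 250.3]), array([63.8, 72.7]), array([ 0.6071, -0.1992]), np.float64(0.2354))
[ 0.60740026 -0.20371169  0.17709356] ('scene', array([171.8, 125. ]), array([10.8, 15.9]), array([ 0.6088, -0.1961]), np.float64(0.2352))
[ 0.60747157 -0.20399413  0.17725571] ('side', array([242.9, 100.1]), array([ 7.4, 17.5]), array([ 0.6093, -0.1994]), np.float64(0.2375))
```

Converted, -138 mm / 1000 = -0.138, -125 mm / 1000 = -0.125.

>>> apply_moves([
  [[0,-0.002,-0.02],[0,0,0],0.8],
  [[0,-0.003,-0.05],[0,0,0],0.8],
  [[0,-0.003,-0.08],[0,0,0],0.8],
  [[0,-0.003,-0.105],[0,0,0],0.8],
  [[0,-0.003,-0.125],[0,0,0],0.8],
  [[0,-0.003,-0.135],[0,0,0],0.8],
  [[0,-0.003,-0.138],[0,0,0],0.8],
  [[0,-0.003,-0.138],[0,0,0],0.8],
  [[0,-0.003,-0.138],[0,0,0],0.8],
])

```text
t: 23.4
position: [0.6086, -0.2095, 0.0404]
ee_rot: [3.139, 0.001, 1.571]
contact_force: [0.2, 0.1, -2.0]
opening: 0.561
gripper_force: 20.0
```

Converted, -8 mm / 1000 = -0.008, -6 mm / 1000 = -0.006.

>>> apply_moves([
  [[-0.001,0.001,-0.003],[0,0,0],0.8],
  [[-0.001,0.001,-0.006],[0,0,0],0.8],
  [[-0.001,0.001,-0.008],[0,0,0],0.8],
  [[-0.001,0.001,-0.008],[0,0,0],0.8],
  [[-0.001,0.001,-0.008],[0,0,0],0.8],
])

```text
t: 23.82
position: [0.6066, -0.2087, 0.031]
ee_rot: [3.141, 0.0, 1.571]
contact_force: [0.0, 0.6, -0.7]
opening: 0.563
gripper_force: 20.0
```

Converted, -2 mm / 1000 = -0.002, -1 mm / 1000 = -0.001.

>>> apply_moves([
  [[0,0,-0.001],[0,0,0],0.8],
  [[0,0,-0.002],[0,0,0],0.8],
  [[0,0,-0.002],[0,0,0],0.8],
  [[0,0,-0.002],[0,0,0],0.8],
])

```text
t: 24.15
position: [0.6067, -0.2087, 0.0308]
ee_rot: [-3.142, 0.001, 1.571]
contact_force: [-4.1, 0.2, 9.4]
opening: 0.562
gripper_force: 20.0
```

Contact. I'll release it, retreat up, and go towards the white bottle.

>>> apply_moves([
  [[0,0,0.001],[0,0,0],0.8],
  [[0,0,0.001],[0,0,0],0.2],
  [[0,0,0.001],[0,0,0],0],
  [[0,0,0.001],[0,0,0],0],
  [[0,0,0.001],[0,0,0],0],
  [[0,0,0.001],[0,0,0],0],
  [[0,0,0.001],[0,0,0],0],
  [[0,0,0.03],[0,0,0],0],
  [[0,0,0.07],[0,0,0],0],
  [[0,0,0.11],[0,0,0],0],
  [[0,0,0.15],[0,0,0],0],
  [[0,0,0.17],[0,0,0],0],
])

```text
t: 25.15
position: [0.6086, -0.2086, 0.2045]
ee_rot: [3.135, 0.002, 1.571]
contact_force: [0.3, -0.0, 1.3]
opening: 0.998
gripper_force: 0.0
```

Converted, -80 mm / 1000 = -0.08, -60 mm / 1000 = -0.06.

>>> apply_moves([
  [[-0.03,-0.025,0],[0,0,0],0],
  [[-0.06,-0.05,0],[0,0,0],0],
  [[-0.08,-0.06,0],[0,0,0],0],
  [[-0.08,-0.06,0],[0,0,0],0],
  [[-0.08,-0.06,0],[0,0,0],0],
  [[-0.08,-0.06,0],[0,0,0],0],
])

```text
t: 25.65
position: [0.5272, -0.2678, 0.1991]
ee_rot: [3.141, -0.0, 1.571]
contact_force: [0.5, 0.2, 0.0]
opening: 1.003
gripper_force: 0.0
```

```bash
python3 - <<'E'
from m import *
for k in("wrist","scene","side"):
    s=shot(k)
    if k=="wrist": print(s[3]["position"]); cv2.imwrite("pics/w9.png",s[0][:,:,::-1])
    print("amber",top(k,s,(.607,-.207),.09)); print("blue",top(k,s,(.437,-.207),.085)); print("white",top(k,s,(.447,-.062),.085))
E
```

```text
[ 0.52716354 -0.26783919  0.19906402]
amber ('wrist', array([334.4, 122.5]), array([36.8, 39.3]), array([ 0.6055, -0.2086]), np.float64(0.0896))
blue ('wrist', array([167.4, 121.6]), array([36.6, 39.4]), array([ 0.4379, -0.2077]), np.float64(0.0858))
white ('wrist', None)
amber ('scene', array([178.3, 155. ]), array([12. , 13.4]), array([ 0.6078, -0.2047]), np.float64(0.0896))
blue ('scene', array([231.4, 131.2]), array([11.6, 12.7]), array([ 0.4388, -0.2043]), np.float64(0.0853))
white ('scene', array([254.2, 169.5]), array([12. , 13.7]), array([ 0.4492, -0.0593]), np.float64(0.0857))
amber ('side', array([244.9, 140.7]), array([ 6.6, 10.9]), array([ 0.6032, -0.2048]), np.float64(0.0918))
blue ('side', array([285.4, 156.2]), array([ 7.5, 11.6]), array([ 0.4354, -0.2043]), np.float64(0.0878))
white ('side', array([256.4, 172.6]), array([ 9. , 12.8]), array([ 0.4451, -0.0586]), np.float64(0.0877))
```

View pics/w9.png

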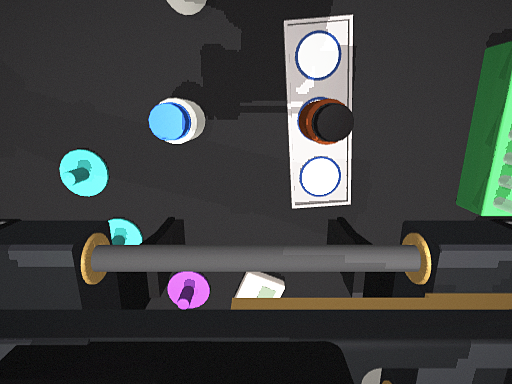

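The amber bottle stands on the middle place, within about 3 mm. Now the white bottle at (.447,-.062).

Converted, 206 mm / 1000 = 0.206, 180 mm / 1000 = 0.18.

>>> apply_moves([
  [[-0.012,0.03,0],[0,0,0],0],
  [[-0.027,0.068,0],[0,0,0],0],
  [[-0.042,0.106,0],[0,0,0],0],
  [[-0.057,0.144,0],[0,0,0],0],
  [[-0.07,0.18,0],[0,0,0],0],
  [[-0.08,0.206,-0.015],[0,0,0],0],
  [[-0.08,0.206,-0.045],[0,0,0],0],
  [[-0.08,0.206,-0.075],[0,0,0],0],
  [[-0.08,0.206,-0.075],[0,0,0],0],
  [[-0.08,0.206,-0.075],[0,0,0],0],
  [[-0.08,0.206,-0.075],[0,0,0],0],
])

```text
t: 26.72
position: [0.4477, -0.0621, 0.1252]
ee_rot: [3.14, -0.001, 1.572]
contact_force: [-0.7, -0.3, 0.0]
opening: 1.0
gripper_force: 0.0
```

Converted, -98 mm / 1000 = -0.098, -95 mm / 1000 = -0.095.

>>> apply_moves([
  [[-0.001,0,-0.03],[0,0,0],0],
  [[-0.001,0,-0.06],[0,0,0],0],
  [[-0.001,0,-0.083],[0,0,0],0],
  [[-0.001,0,-0.095],[0,0,0],0],
  [[-0.001,0,-0.098],[0,0,0],0],
  [[-0.001,0,-0.098],[0,0,0],0],
  [[-0.001,0,-0.098],[0,0,0],0],
])

```text
t: 27.3
position: [0.4472, -0.0629, 0.0274]
ee_rot: [3.139, 0.0, 1.57]
contact_force: [-0.8, 0.3, 0.1]
opening: 0.999
gripper_force: 0.0
```

>>> apply_moves([
  [[0,0,0],[0,0,0],0.8],
  [[0,0,0],[0,0,0],0.8],
  [[0,0,0],[0,0,0],0.8],
  [[0,0,0],[0,0,0],0.8],
  [[0,0,0],[0,0,0],0.8],
  [[0,0,0],[0,0,0],0.8],
  [[0,0,0],[0,0,0],0.8],
  [[0,0,0],[0,0,0],0.8],
  [[0,0,0],[0,0,0],0.8],
  [[0,0,0],[0,0,0],0.8],
])

```text
t: 28.13
position: [0.4459, -0.0626, 0.026]
ee_rot: [3.141, 0.0, 1.571]
contact_force: [1.1, 0.1, 1.4]
opening: 0.561
gripper_force: 20.0
```

Converted, -167 mm / 1000 = -0.167, 150 mm / 1000 = 0.15.

>>> apply_moves([
  [[0,0,0.015],[0,0,0],0.8],
  [[0,0,0.045],[0,0,0],0.8],
  [[0,0,0.08],[0,0,0],0.8],
  [[0,0,0.115],[0,0,0],0.8],
  [[0,0,0.14],[0,0,0],0.8],
  [[0.01,-0.013,0.15],[0,0,0],0.8],
  [[0.028,-0.037,0.15],[0,0,0],0.8],
  [[0.048,-0.063,0.15],[0,0,0],0.8],
  [[0.068,-0.089,0.15],[0,0,0],0.8],
  [[0.088,-0.115,0.15],[0,0,0],0.8],
  [[0.108,-0.141,0.15],[0,0,0],0.8],
  [[0.128,-0.167,0.15],[0,0,0],0.8],
])

```text
t: 29.13
position: [0.5736, -0.231, 0.1746]
ee_rot: [-3.14, -0.001, 1.57]
contact_force: [0.4, -0.1, -0.5]
opening: 0.56
gripper_force: 20.0
```

>>> apply_moves([
  [[0.018,-0.024,0],[0,0,0],0.8],
  [[0.034,-0.044,0],[0,0,0],0.8],
  [[0.039,-0.052,0],[0,0,0],0.8],
  [[0.039,-0.052,0],[0,0,0],0.8],
  [[0.039,-0.052,0],[0,0,0],0.8],
  [[0.039,-0.052,0],[0,0,0],0.8],
  [[0.039,-0.052,-0.02],[0,0,0],0.8],
  [[0.039,-0.052,-0.05],[0,0,0],0.8],
  [[0.039,-0.052,-0.07],[0,0,0],0.8],
  [[0.039,-0.052,-0.07],[0,0,0],0.8],
  [[0.039,-0.052,-0.07],[0,0,0],0.8],
])

```text
t: 30.05
position: [0.6114, -0.2804, 0.1058]
ee_rot: [-3.14, -0.0, 1.572]
contact_force: [-0.6, 0.1, -0.1]
opening: 0.562
gripper_force: 20.0
```

Converted, -75 mm / 1000 = -0.075, -73 mm / 1000 = -0.073.

>>> apply_moves([
  [[0.002,-0.001,-0.02],[0,0,0],0.8],
  [[0.002,-0.001,-0.042],[0,0,0],0.8],
  [[0.002,-0.001,-0.058],[0,0,0],0.8],
  [[0.002,-0.001,-0.067],[0,0,0],0.8],
  [[0.002,-0.001,-0.071],[0,0,0],0.8],
  [[0.002,-0.001,-0.073],[0,0,0],0.8],
  [[0.002,-0.001,-0.075],[0,0,0],0.8],
  [[0.002,-0.001,-0.075],[0,0,0],0.8],
  [[0.002,-0.001,-0.075],[0,0,0],0.8],
])

```text
t: 30.8
position: [0.6151, -0.2827, 0.0318]
ee_rot: [3.14, 0.001, 1.571]
contact_force: [0.4, -0.5, -1.0]
opening: 0.561
gripper_force: 20.0
```

Converted, -2 mm / 1000 = -0.002, -1 mm / 1000 = -0.001.

>>> apply_moves([
  [[-0.001,0,-0.001],[0,0,0],0.8],
  [[-0.001,0,-0.002],[0,0,0],0.8],
  [[-0.001,0,-0.002],[0,0,0],0.8],
  [[-0.001,0,-0.002],[0,0,0],0.8],
])

```text
t: 31.13
position: [0.614, -0.2828, 0.03]
ee_rot: [3.14, 0.001, 1.571]
contact_force: [-0.6, 1.2, 4.8]
opening: 0.561
gripper_force: 20.0
```

Contact. I'll release it and rise.

Converted, 170 mm / 1000 = 0.17, 150 mm / 1000 = 0.15.

>>> apply_moves([
  [[0,0,0.001],[0,0,0],0.8],
  [[0,0,0.001],[0,0,0],0.2],
  [[0,0,0.001],[0,0,0],0],
  [[0,0,0.001],[0,0,0],0],
  [[0,0,0.001],[0,0,0],0],
  [[0,0,0.001],[0,0,0],0],
  [[0,0,0.001],[0,0,0],0],
  [[0,0,0.03],[0,0,0],0],
  [[0,0,0.07],[0,0,0],0],
  [[0,0,0.11],[0,0,0],0],
  [[0,0,0.15],[0,0,0],0],
  [[0,0,0.17],[0,0,0],0],
])

```text
t: 32.13
position: [0.6156, -0.2827, 0.2047]
ee_rot: [3.135, 0.003, 1.571]
contact_force: [0.9, -0.4, 1.6]
opening: 0.999
gripper_force: 0.0
```

Converted, -176 mm / 1000 = -0.176, -165 mm / 1000 = -0.165.

>>> apply_moves([
  [[-0.033,0,0],[0,0,0],0],
  [[-0.068,0.01,0],[0,0,0],0],
  [[-0.103,0.025,0],[0,0,0],0],
  [[-0.138,0.045,0],[0,0,0],0],
  [[-0.165,0.065,0],[0,0,0],0],
  [[-0.176,0.075,-0.02],[0,0,0],0],
  [[-0.176,0.075,-0.05],[0,0,0],0],
  [[-0.176,0.075,-0.075],[0,0,0],0],
  [[-0.176,0.075,-0.075],[0,0,0],0],
  [[-0.176,0.075,-0.075],[0,0,0],0],
])

```text
t: 32.97
position: [0.4368, -0.207, 0.1235]
ee_rot: [-3.14, -0.002, 1.571]
contact_force: [-0.5, -0.3, 0.7]
opening: 0.997
gripper_force: 0.0
```

Over the blue bottle (.4375,-.2075).

Converted, -97 mm / 1000 = -0.097, -94 mm / 1000 = -0.094.

>>> apply_moves([
  [[0.001,0,-0.03],[0,0,0],0],
  [[0.001,0,-0.06],[0,0,0],0],
  [[0.001,0,-0.083],[0,0,0],0],
  [[0.001,0,-0.094],[0,0,0],0],
  [[0.001,0,-0.097],[0,0,0],0],
  [[0.001,0,-0.097],[0,0,0],0],
  [[0.001,0,-0.097],[0,0,0],0],
])

```text
t: 33.55
position: [0.44, -0.2081, 0.0285]
ee_rot: [3.139, 0.001, 1.571]
contact_force: [0.8, 0.5, 0.2]
opening: 1.002
gripper_force: 0.0
```

>>> apply_moves([
  [[0,0,0],[0,0,0],0.8],
  [[0,0,0],[0,0,0],0.8],
  [[0,0,0],[0,0,0],0.8],
  [[0,0,0],[0,0,0],0.8],
  [[0,0,0],[0,0,0],0.8],
  [[0,0,0],[0,0,0],0.8],
  [[0,0,0],[0,0,0],0.8],
  [[0,0,0],[0,0,0],0.8],
  [[0,0,0],[0,0,0],0.8],
  [[0,0,0],[0,0,0],0.8],
])

```text
t: 34.38
position: [0.4383, -0.2076, 0.0269]
ee_rot: [-3.141, 0.0, 1.571]
contact_force: [-2.1, -0.4, 1.5]
opening: 0.557
gripper_force: 20.0
```

Converted, 164 mm / 1000 = 0.164, 154 mm / 1000 = 0.154.

>>> apply_moves([
  [[0,0,0.015],[0,0,0],0.8],
  [[0,0,0.045],[0,0,0],0.8],
  [[0,0,0.08],[0,0,0],0.8],
  [[0,0,0.115],[0,0,0],0.8],
  [[0,0,0.14],[0,0,0],0.8],
  [[0.014,0.006,0.15],[0,0,0],0.8],
  [[0.04,0.018,0.15],[0,0,0],0.8],
  [[0.07,0.032,0.15],[0,0,0],0.8],
  [[0.1,0.046,0.15],[0,0,0],0.8],
  [[0.13,0.06,0.15],[0,0,0],0.8],
  [[0.154,0.07,0.15],[0,0,0],0.8],
  [[0.164,0.075,0.15],[0,0,0],0.8],
])

```text
t: 35.38
position: [0.6052, -0.1295, 0.1758]
ee_rot: [3.14, -0.004, 1.574]
contact_force: [-0.6, 0.7, -0.7]
opening: 0.56
gripper_force: 20.0
```

Converted, -70 mm / 1000 = -0.07, -50 mm / 1000 = -0.05.

>>> apply_moves([
  [[0,0,0],[0,0,0],0.8],
  [[0,0,0],[0,0,0],0.8],
  [[0,0,0],[0,0,0],0.8],
  [[0,0,-0.02],[0,0,0],0.8],
  [[0,0,-0.05],[0,0,0],0.8],
  [[0,0,-0.07],[0,0,0],0.8],
  [[0,0,-0.07],[0,0,0],0.8],
  [[0,0,-0.07],[0,0,0],0.8],
])

```text
t: 36.05
position: [0.601, -0.134, 0.1065]
ee_rot: [-3.14, 0.001, 1.569]
contact_force: [-0.0, 0.1, -0.9]
opening: 0.56
gripper_force: 20.0
```

Converted, -74 mm / 1000 = -0.074, -73 mm / 1000 = -0.073.

>>> apply_moves([
  [[0.001,0.001,-0.02],[0,0,0],0.8],
  [[0.001,0.001,-0.042],[0,0,0],0.8],
  [[0.001,0.001,-0.058],[0,0,0],0.8],
  [[0.001,0.001,-0.067],[0,0,0],0.8],
  [[0.001,0.001,-0.071],[0,0,0],0.8],
  [[0.001,0.001,-0.073],[0,0,0],0.8],
  [[0.001,0.001,-0.074],[0,0,0],0.8],
  [[0.001,0.001,-0.074],[0,0,0],0.8],
  [[0.001,0.001,-0.074],[0,0,0],0.8],
])

```text
t: 36.8
position: [0.6042, -0.1317, 0.0339]
ee_rot: [3.14, 0.001, 1.571]
contact_force: [-0.2, -0.2, -2.0]
opening: 0.557
gripper_force: 20.0
```

Converted, -3 mm / 1000 = -0.003, -2 mm / 1000 = -0.002.

>>> apply_moves([
  [[-0.002,0,-0.001],[0,0,0],0.8],
  [[-0.002,0,-0.003],[0,0,0],0.8],
  [[-0.002,0,-0.003],[0,0,0],0.8],
  [[-0.002,0,-0.003],[0,0,0],0.8],
])

```text
t: 37.13
position: [0.6017, -0.1317, 0.0309]
ee_rot: [3.141, 0.001, 1.571]
contact_force: [-3.3, 0.4, 5.6]
opening: 0.555
gripper_force: 20.0
```

Contact. I'll release it, rise and look.

Converted, 190 mm / 1000 = 0.19, 150 mm / 1000 = 0.15.

>>> apply_moves([
  [[0,0,0.001],[0,0,0],0.8],
  [[0,0,0.001],[0,0,0],0.2],
  [[0,0,0.001],[0,0,0],0],
  [[0,0,0.001],[0,0,0],0],
  [[0,0,0.001],[0,0,0],0],
  [[0,0,0.001],[0,0,0],0],
  [[0,0,0.001],[0,0,0],0],
  [[0,0,0.03],[0,0,0],0],
  [[0,0,0.07],[0,0,0],0],
  [[0,0,0.11],[0,0,0],0],
  [[0,0,0.15],[0,0,0],0],
  [[0,0,0.19],[0,0,0],0],
])

```text
t: 38.13
position: [0.6012, -0.1314, 0.2218]
ee_rot: [3.141, 0.0, 1.571]
contact_force: [1.2, -0.9, -0.7]
opening: 0.999
gripper_force: 0.0
```

Converted, -120 mm / 1000 = -0.12, -90 mm / 1000 = -0.09.

>>> apply_moves([
  [[-0.03,-0.03,0.01],[0,0,0],0],
  [[-0.06,-0.06,0.02],[0,0,0],0],
  [[-0.08,-0.09,0.03],[0,0,0],0],
  [[-0.08,-0.12,0.03],[0,0,0],0],
  [[-0.08,-0.12,0.03],[0,0,0],0],
  [[-0.08,-0.12,0.03],[0,0,0],0],
  [[-0.08,-0.12,0.03],[0,0,0],0],
  [[-0.08,-0.12,0.03],[0,0,0],0],
])

```text
t: 38.8
position: [0.5221, -0.2497, 0.2498]
ee_rot: [3.141, -0.001, 1.574]
contact_force: [-0.3, 1.3, 0.7]
opening: 0.997
gripper_force: 0.0
```

```bash
python3 - <<'E'
from m import *
c=[]
for k in("wrist","scene","side"):
    s=shot(k); c.append(s[0])
    if k=="wrist": print(s[3]["t"],s[3]["position"])
    for n,X,z in(("blue",(.602,-.132),.09),("amber",(.607,-.207),.09),("white",(.613,-.282),.09),("green",(.439,.064),.085),("lid",(.625,.193),.115),("jar",(.575,0),.042)): print(n,top(k,s,X,z,.037))
cv2.imwrite("pics/w10.png",np.hstack([c[0][:300,180:420,::-1],cv2.resize(c[1][60:340,120:370,::-1],(268,300)),cv2.resize(c[2][110:270,110:370,::-1],(292,180)).repeat(1,0) if 0 else np.pad(cv2.resize(c[2][110:270,110:370,::-1],(292,180)),((0,120),(0,0),(0,0)))]))
E
```

```text
38.8 [ 0.52206761 -0.24968019  0.24981096]
blue ('wrist', array([326.3,  67.7]), array([33.2, 36.8]), array([ 0.6004, -0.1325]), np.float64(0.0896))
amber ('wrist', array([326.5, 137. ]), array([31. , 32.7]), array([ 0.6056, -0.2086]), np.float64(0.0896))
white ('wrist', array([328.3, 196.5]), array([28.9, 30.2]), array([ 0.6127, -0.2819]), np.float64(0.0897))
green ('wrist', None)
lid ('wrist', None)
jar ('wrist', None)
blue ('scene', array([192.6, 174.3]), array([11.9, 13.8]), array([ 0.6025, -0.1283]), np.float64(0.0901))
amber ('scene', array([178.4, 155. ]), array([12. , 13.2]), array([ 0.6076, -0.2047]), np.float64(0.0903))
white ('scene', array([164.5, 137.5]), array([11.3, 13.4]), array([ 0.615 , -0.2785]), np.float64(0.0894))
green ('scene', array([281.6, 202.9]), array([12.6, 14.3]), array([0.4404, 0.0664]), np.float64(0.0857))
lid ('scene', array([245. , 273.5]), array([26. , 26.8]), array([0.6264, 0.1935]), np.float64(0.1155))
jar ('scene', array([225.2, 214.4]), array([14. , 14.9]), array([5.756e-01, 4.000e-04]), np.float64(0.0427))
blue ('side', array([232. , 148.5]), array([ 7.2, 11.1]), array([ 0.5987, -0.1293]), np.float64(0.092))
amber ('side', array([245. , 140.9]), array([ 7.1, 10.7]), array([ 0.6023, -0.204 ]), np.float64(0.0917))
white ('side', array([255.6, 133.5]), array([ 5.6, 10.8]), array([ 0.6114, -0.2788]), np.float64(0.0923))
green ('side', array([231.7, 191.4]), array([ 9.5, 13.9]), array([0.4367, 0.0664]), np.float64(0.0877))
lid ('side', array([148.2, 177.9]), array([12.7, 24.8]), array([0.6251, 0.1924]), np.float64(0.1182))
jar ('side', array([211.8, 179. ]), array([ 8.8, 13.4]), array([0.5724, 0.0009]), np.float64(0.0448))
```

View pics/w10.png

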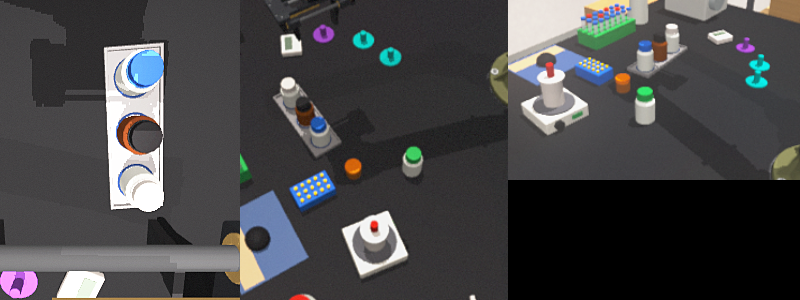

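All three bottles stand in their places, within about 3 mm. The lid lies on the beaker on the plate, and the green bottle and jar have not moved. The gripper is clear.

```bash
python3 -c "
from rig import order
print(order.job_done())"
```

```text
the job is handed in; nothing more can be done
None
```

The job is handed in at about 39 s; it returned no verdict. In the last camera check all three bottles were within about 3 mm of their places, the lid was within about 2 mm of the beaker's centre on the plate, and the green-capped bottle and jar had not moved.

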